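# Extend the telescoping pane brush to its second stop and take it off the rest

## Robot

A 6-joint arm with a two-finger parallel gripper is mounted at the origin on a cart in front of the work surface, level with it; the furniture and walls round the work are solid. World frame = base frame: x ahead of the robot, y to its left, z up, the work surface at z = 0. Lengths are in mm, angles in rad, forces in N, time in s.
With the tool pointing down it reaches from about 300 to 750 mm from the base axis. Payload 8.5 kg.
Tool frame: the origin (TCP) lies between the finger pads; the fingertips stand bot.tips_ahead ahead of it and the grasp point (between the pads) lies 8 mm behind it (bot.tips_ahead is the distance from the TCP to the fingertips, in mm); z points along the fingers, y is the line along which they close (so a half turn about z gives the same grasp; the last joint's range is limited). The gripper opens to 88 mm and grips with 3 to 60 N. Pads are 18 mm wide; open, the fingers measure 123 mm over their backs; the gripper's body (75 mm by 187 mm) begins 45 mm behind the grasp point.
Start: joints at [-1.475, 0.381, 1.297, -0, 1.464, -0.215], TCP at [168.195, -523.632, 249.748] pointing down, gripper open.
Joint ranges: [-3.11, 3.11], [-0.89, 2.33], [0.22, 2.48], [-1.42, 4.56], [0.17, 2.85], [-2.88, 2.88]. Speed limits (rad/s): [2.39, 2.39, 3.14, 3.14, 3.14, 3.14].

## Interface

Orientations are given as a rotation vector (axis times angle).
In Python, from workcell import bot, imaging, spot_in gives the robot as it stands. The module is installed in compiled form; this text tells all that it offers.
- The arm moves only by the shell command python3 -m crank 'ROWS' [OPENING] [FORCE]. ROWS is text: rows parted by semicolons, each of 4 numbers parted by spaces: the shift along the world's x, y, z in units of 40 cm (1.0 is 40 cm), then the turn about the world's z in units of 5 degrees (1.0 is 5 degrees). In form: tx ty tz yaw; .... A call has 1 to 10 rows; each row shifts and turns the commanded pose from where the row before left it; what a row does not reach is not made up. A row lasts 1/12 s, in which the tool goes at most 41.7 mm and 7.16 degrees, less where a joint would pass 70% of its speed; a pose out of reach is approached as far as the arm can. A call with a number of a shift or a turn outside -1 to 1 is refused whole. A call with a gripper value outside its range is refused whole. OPENING is the finger opening in mm, from 0 to 88.1, set as the call begins (- or left out, the last holds). The fingers move at their own pace and stop on an object; FORCE is the grip in N (left out, the last holds). Time passes only in rows, so rows that do not move let the fingers close. It gives the time, the measured TCP pose, the force, the opening and the grip force at its end, in the units of the state.
- bot.observe(): the state, without advancing time (a new reading comes with each control period).
- imaging.camera(name): name is "side" or "top"; returns the picture (400x640x3 uint8, red, green, blue); there is no depth.
- imaging.calibration(name): a dict with "fov_y" (degrees; the focal length in pixels is half the picture's height over the tangent of half this angle, whatever the lens; pixels are square), "cx", "cy" (the principal point, pixels), "eye" and "attitude" of the camera in the world. Camera axes: x right, y down, z forward; pixel columns grow to the right and rows downward; lengths in mm; the calibration is good to about 2 mm. A picture is of the moment at which its call begins. calibration takes no time and is no camera call.
- bot.hand_in(): hands the job in; it is judged then, once.
Trained networks look in the newest picture that a camera, given by its name, has taken for a name from the list of things; names that differ only in an ending like _2 or _b are one class to them, and where a whole thing is asked for, a point or a joint stands for the part that bears it (a point fixed in the world has none). Each returns a list of dicts, best first, with "conf" (0 to 1); they miss things now and then, are a little off and sometimes report something else, mostly with a low value. They report only what shows in the picture. A call takes as long as a camera call.
- spot_in(camera, label): "uv" ([column, row] in pixels, amid what is visible of it).
The state is a dict: "time_s": time; "q": joint angles; "dq": joint speeds; "tau": joint torques, N m; "position": TCP position; "eef_rot": TCP orientation; "wrist_force": force on the tool from outside, world axes, zero at the start; "ft_torque": the same for the moment, N m; "finger_gap": finger opening in mm; "gripper_force": force on a finger pad.
Only numpy, scipy, OpenCV 4.12 (cv2) and the standard library are available. Lean on these libraries where they do the work, as an engineer would, in place of code of your own. Each camera call takes 0.05 s, during which the arm holds its last target. There are 200 camera calls.

## Task

The panes above the back of the bench need brushing, so get the telescoping pane brush ready. It lies collapsed on its rest: draw it back along the rest, its neck between the two prongs of the fork, until its head catches against the fork; then squeeze in the orange button on the collar and, with the fork holding the head back, pull the handle past the first stop out to the second stop, and let the button spring out again so that the pole is locked there while the brush still lies on the rest. Then take the brush by the handle, lift it about 10 cm straight up out of the fork and finish still holding it in the air, level, locked at full length and off the button; leave the pots, the tape roll and the spray bottle as they stand.

Things in the scene. Friction and masses are not known exactly. Their poses are not given: they have to be found in the camera images.
- brush: telescoping pane brush (0.20 to 0.33 kg): green handle 30 x 30 mm with black ribs, black collar 34 mm wide, 30 high, aluminium pole, green head 116 mm wide with pale bristles. Origin on its axis in the middle of the collar; x towards the head, z up, y towards the button (robot's side). Collar from x = -26 to 26 mm, handle to -257. On the rest its axis is at z = 57 mm, underside 42
- brush_button (a point): outer face of the orange push button (22 mm long, 14 high) on the collar's +y side, 22 mm from the axis. It stands 5 mm proud and is flush when squeezed in: 5 N to start, 9 N flush (a 25 to 40 N grip across collar and button presses it and pulls by friction). 39 mm across collar and button
- brush_grip (a point): where to take the handle for lifting: on the axis, 50 mm behind the middle of the collar (x = -50 mm), 30 mm across, clear of the button; 30 to 50 N hold it level. Centre of mass when extended: about x = -60 mm (collapsed -85). Push it some 6 mm towards +x to free the head from the fork before lifting
- head_shoulder (a point): rear face of the brush head (46 mm wide, 26 mm high) on the axis, where it meets the neck; it moves with the pole. x of the axis 120 mm ahead of the brush's origin when collapsed, 240 mm when extended to the second stop
- pole (a joint): how far the pole is out, m: 0 collapsed, 0.060 first stop, 0.120 second stop and end of travel. With the button out a cross bolt locks it at each stop (about 1 mm play); with it in, the pole slides with about 4 N of friction, more than the brush drags on the rest, so the whole brush slides until its head is caught
- button (a joint): how far the button is pressed, m: 0 out, 0.005 flush with the collar. The pole is free above 0.003; let go between stops, the bolt rides on the pole and springs out at the next stop reached
- rest: tool rest screwed to the bench: aluminium rail 22 mm wide, 345 mm long, rubber top at z = 42 mm, on two dark steel feet (40 x 90 mm, 5 mm thick), and a two-pronged steel fork at its +x end. Origin on the bench under the middle of the rail; x along the rail towards the fork and brush head, y roughly towards the robot
- rest_fork (a point): on the brush's axis height (z = 57 mm) between the fork's prongs, at their side facing the brush head, 170 mm along x from the rest's origin. Prongs 11 mm thick, 20 mm apart (the neck is 13 mm wide), leaning back from the head, open at the top, tips at z = 86 mm. The head begins 40 to 65 mm beyond it and catches on the prongs when head_shoulder reaches this point
- clay_pot: small square terracotta-coloured pot, 65 x 65 x 65 mm, on the far side of the rest; bystander. Origin under its middle
- black_pot: small square black pot, 65 x 65 x 65 mm, on the far side of the rest; bystander. Origin under its middle
- tape: roll of blue marking tape, 66 mm across, 18 mm high, on the robot's side of the rest; bystander. Origin under its middle
- sprayer: trigger spray bottle, white and red, 208 mm high, behind the rest; bystander. Origin under it

How it is judged (in metres and radians):
On the way, in this order (a step that is already met when the one before it is completed fails the run):
1. the brush has been drawn back along the rest until its head is against the fork (within 5 mm), the neck between the prongs (x of head_shoulder in the frame of rest_fork between -0.008 and 0.005 m and y of head_shoulder in the frame of rest_fork between -0.012 and 0.012 m and z of head_shoulder in the frame of rest_fork between -0.015 and 0.015 m), for 0.1 s.
2. the pole is out to the second stop (beyond 117 mm) and the button has sprung out (under 1.5 mm), the brush still lying on the rest (value of joint pole above 0.117 m and value of joint button below 0.0015 m and y of head_shoulder in the frame of rest_fork between -0.012 and 0.012 m and z of head_shoulder in the frame of rest_fork between -0.015 and 0.015 m and height (world z) of brush below 0.07 m), for 0.2 s.
At the end, for the whole second after the job is handed in: the gripper alone holds the brush still in the air, axis over 120 mm and head over 110 mm above the bench, level within 0.3 rad, off rest and bystanders; pole locked at the second stop (over 117 mm, button under 1.5 mm); bystanders within 30 mm of where they stood (value of joint pole above 0.117 m and value of joint button below 0.0015 m and height (world z) of brush above 0.12 m and height (world z) of head_shoulder above 0.11 m and angle between brush's own x axis and vertical between 1.27 and 1.87 rad and contact force between brush and the fingers above 2 N and contact force between brush and rest below 0.2 N and linear speed of brush below 0.03 m/s and angular speed of brush below 0.15 rad/s and contact force between brush and clay_pot below 0.2 N and contact force between brush and black_pot below 0.2 N and contact force between brush and tape below 0.2 N and contact force between brush and sprayer below 0.2 N and distance of each of clay_pot, black_pot, tape, sprayer from where it was at the start of the episode below 0.03 m); the arm keeps its last pose, push and grip.
It fails at once if the terracotta-coloured pot is shifted by more than 30 mm or tipped (distance of clay_pot from where it was at the start of the episode above 0.03 m or angle between clay_pot's own z axis and vertical above 0.5 rad).
It fails at once if the black pot is shifted by more than 30 mm or tipped (distance of black_pot from where it was at the start of the episode above 0.03 m or angle between black_pot's own z axis and vertical above 0.5 rad).
It fails at once if the blue tape roll is shifted by more than 30 mm or tipped (distance of tape from where it was at the start of the episode above 0.03 m or angle between tape's own z axis and vertical above 0.5 rad).
It fails at once if the spray bottle is shifted by more than 30 mm or tipped (distance of sprayer from where it was at the start of the episode above 0.03 m or angle between sprayer's own z axis and vertical above 0.5 rad).
It also fails if it takes over 51 s, if anything falls off the work surface, if the arm or the gripper's body presses on something with over 40 N, if the wrist force passes 120 N, or if a joint passes its speed limit or range.

## Working session

There is one attempt and no reset: what is moved stays moved. The work goes in short steps, Python scripts to look and compute and a shell command to move; the robot and the scene stay as the last step left them, time stands still between calls to the robot, and variables do not carry over. Pictures are saved under pics/ and viewed, at most 10 in all, crops included, and the job is handed in when it is done.

```bash
mkdir -p pics
cat > h.py <<'E'
from workcell import bot, imaging, spot_in
import numpy as np, cv2
from scipy.spatial.transform import Rotation as R
def ray(cam,uv):
    c=imaging.calibration(cam); f=200/np.tan(np.radians(c['fov_y'])/2)
    A=np.array(c['attitude'],float)
    A=R.from_rotvec(A).as_matrix() if A.size==3 else A
    d=A@np.array([(uv[0]-c['cx'])/f,(uv[1]-c['cy'])/f,1]); return np.array(c['eye'],float),d
def at(cam,uv,z):
    e,d=ray(cam,uv); return e+d*(z-e[2])/d[2]
def proj(cam,p):
    c=imaging.calibration(cam); f=200/np.tan(np.radians(c['fov_y'])/2)
    A=np.array(c['attitude'],float)
    A=R.from_rotvec(A).as_matrix() if A.size==3 else A
    q=A.T@(np.array(p,float)-np.array(c['eye'],float)); return q[:2]/q[2]*f+[c['cx'],c['cy']]
def snap(cam,name):
    im=imaging.camera(cam); cv2.imwrite('pics/'+name+'.png',im[:,:,::-1]); return im
E
python3 - <<'E'
from h import *
for c in('top','side'):
    print(c,imaging.calibration(c)); snap(c,c+'0')
    for l,z in dict(brush=57,brush_button=57,brush_grip=57,head_shoulder=57,rest=42,rest_fork=86,clay_pot=65,black_pot=65,tape=18,sprayer=150).items():
        for r in spot_in(c,l)[:2]: print(l,np.round(r['uv']),round(r['conf'],2),np.round(at(c,r['uv'],z)))
print(bot.tips_ahead,bot.observe())
a=cv2.imread('pics/top0.png');cv2.imwrite('pics/top0.png',a)
E
```

```text
top {'fov_y': 47.340879010956044, 'cx': 319.53320783757755, 'cy': 202.71433559610094, 'eye': array([ 508.85542908,   15.0813824 , 1033.1109261 ]), 'attitude': array([-2.20236637,  2.16695418, -0.05875326])}
brush [283. 231.] 0.66 [509. 101.  57.]
brush_button [284. 230.] 0.58 [512.  99.  57.]
brush_grip [278. 232.] 0.96 [507. 112.  57.]
rest [421. 244.] 0.85 [ 485. -195.   42.]
rest_fork [421. 241.] 0.98 [ 493. -187.   86.]
clay_pot [351. 162.] 0.96 [658. -41.  65.]
black_pot [413. 181.] 0.88 [ 620. -173.   65.]
tape [398. 305.] 0.74 [ 351. -151.   18.]
tape [421. 243.] 0.24 [ 487. -200.   18.]
sprayer [225. 117.] 0.97 [731. 213. 150.]
side {'fov_y': 51.514007605086775, 'cx': 317.121635945114, 'cy': 204.54517255649336, 'eye': array([1158.02398496,  211.60024811,  863.36790387]), 'attitude': array([-1.58000078, -2.11499633,  0.72389712])}
brush [340. 200.] 0.35 [514.  91.  57.]
brush_button [344. 199.] 0.9 [508. 101.  57.]
brush_button [388. 217.] 0.59 [531. 217.  57.]
brush_grip [344. 201.] 0.89 [515. 102.  57.]
head_shoulder [388. 215.] 0.67 [528. 215.  57.]
rest [286. 192.] 0.91 [5
[... 251 characters left out ...]
[773. 226. 150.]
11.0 {'time_s': 1.1, 'q': array([-1.47530565e+00,  3.80608335e-01,  1.29738211e+00,  6.03076583e-06,
        1.46362886e+00, -2.15275220e-01]), 'dq': array([ 0.00042047,  0.00035942, -0.00105109, -0.00019639,  0.00045363,
        0.00060166]), 'tau': array([-5.29005483e-04, -4.37811756e+01, -2.24722034e+01,  7.13883201e-02,
        3.14954307e-02, -6.93664539e-07]), 'position': array([ 168.1939009 , -523.63402779,  249.74996455]), 'eef_rot': array([-3.10371803e+00, -4.86182939e-01, -1.19078811e-05]), 'wrist_force': array([ 0.08748507, -0.22068441, -0.09265535]), 'ft_torque': array([ 0.05157414,  0.0470251 , -0.02175683]), 'gripper_force': 0.0, 'finger_gap': 87.9582037994128}
```

View pics/top0.png

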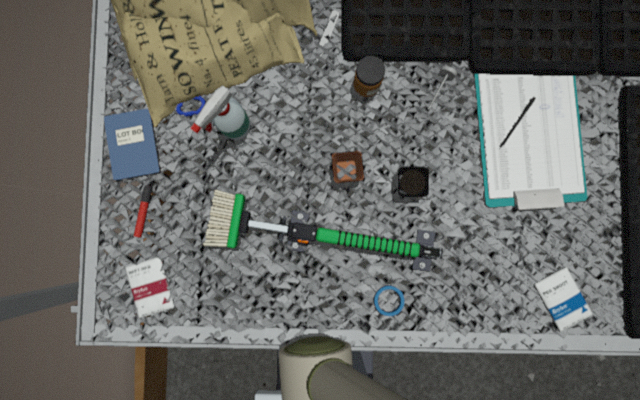

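View pics/side0.png

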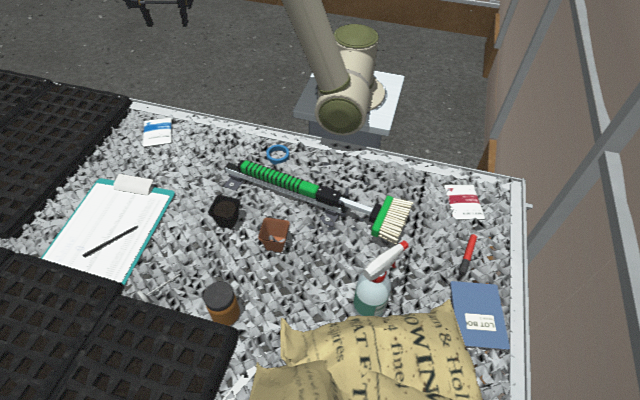

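Run:
```python
import cv2
a=cv2.imread('pics/top0.png')[180:280,195:455];a=cv2.resize(a,None,fx=3,fy=3,interpolation=cv2.INTER_CUBIC)
b=cv2.imread('pics/side0.png')[145:245,220:420];b=cv2.resize(b,(780,300),interpolation=cv2.INTER_CUBIC) if 0 else cv2.resize(b,None,fx=3,fy=3,interpolation=cv2.INTER_CUBIC)
b=cv2.copyMakeBorder(b,0,0,0,180,0)
cv2.imwrite('pics/z.png',cv2.vconcat([a,b]))
```

```text
(no output)
```

View pics/z.png

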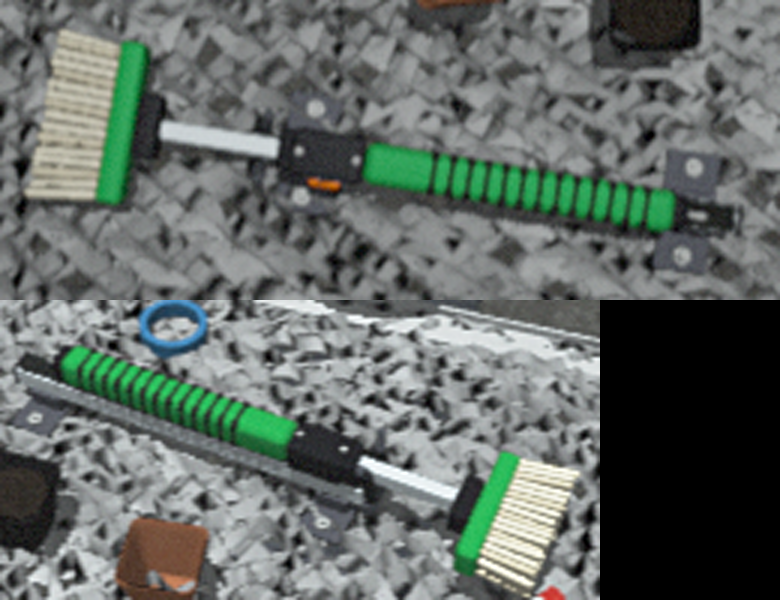

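Run:
```python
from h import *
t=lambda x,y:(195+x/3-.33,180+y/3-.33)
s=lambda x,y:(220+x/3-.33,145+y/3-.33)
for n,p,z in [('collar front mid top',t(283,155),72),('collar rear mid',t(363,160),72),('button',t(323,184),57),('shoulder',t(162,130),70),('green end',t(675,210),72),('handle front',t(365,166),72),('ftfoot a',t(316,107),5),('b',t(302,197),5),('rearfoot a',t(694,167),5),('b',t(681,255),5),('rail end',t(742,219),38),('fork',t(270,142),80),('pole',t(220,136),57)]:
    print(n,np.round(at('top',p,z),1))
for n,p,z in [('s collar rear',s(295,432-300),72),('s collar front',s(352,458-300),72),('green end',s(70,355-300),72)]: print(n,np.round(at('side',p,z),1))
o=bot.observe();print(R.from_rotvec(o['eef_rot']).as_matrix().round(3))
```

```text
collar front mid top [508.3  87.9  72. ]
collar rear mid [505.7  31.7  72. ]
button [488.1  60.1  57. ]
shoulder [524.4 173.6  70. ]
green end [ 474.5 -186.5   72. ]
handle front [501.5  30.2  72. ]
ftfoot a [544.6  68.9   5. ]
b [477.1  78.1   5. ]
rearfoot a [ 504.3 -214.7    5. ]
b [ 438.8 -205.2    5. ]
rail end [ 467.6 -242.    38. ]
fork [517.1  96.5  80. ]
pole [521.  134.2  57. ]
s collar rear [507.3  33.   72. ]
s collar front [520.7  85.7  72. ]
green end [ 479.1 -180.8   72. ]
[[ 0.952  0.306  0.   ]
 [ 0.306 -0.952  0.   ]
 [ 0.    -0.    -1.   ]]
```

```bash
python3 -m crank '0.0425 0.0727 0 0.643;0.0425 0.0727 0 0.643;0.0425 0.0727 0 0.643;0.0425 0.0727 0 0.643;0.0425 0.0727 0 0.643;0.0425 0.0727 0 0.643;0.0425 0.0727 0 0.643;0.0425 0.0727 0 0.643;0.0425 0.0727 0 0.643;0.0425 0.0727 0 0.643' 88 30
python3 -m crank '0.0425 0.0727 0 0.643;0.0425 0.0727 0 0.643;0.0425 0.0727 0 0.643;0.0425 0.0727 0 0.643;0.0425 0.0727 0 0.643;0.0425 0.0727 0 0.643;0.0425 0.0727 0 0.643;0.0425 0.0727 0 0.643;0.0425 0.0727 0 0.643;0.0425 0.0727 0 0.643'
python3 -m crank '0 0 -0.05 0;0 0 -0.05 0;0 0 -0.05 0;0 0 -0.05 0;0 0 -0.05 0;0 0 -0.05 0;0 0 -0.05 0;0 0 0 0;0 0 0 0' 60
python3 -c "
from h import *
print(R.from_rotvec(bot.observe()['eef_rot']).as_matrix().round(3));snap('side','s1')"
```

```text
time_s: 1.93
position: [338.7, -231.3, 249.9]
eef_rot: [2.846, 1.33, 0.0]
wrist_force: [0.0, -1.1, -0.7]
finger_gap: 87.9
gripper_force: 0.0
time_s: 2.77
position: [508.8, 59.7, 249.9]
eef_rot: [2.366, 2.067, 0.0]
wrist_force: [0.6, -0.5, 0.6]
finger_gap: 88.1
gripper_force: 0.0
time_s: 3.52
position: [508.1, 58.0, 109.6]
eef_rot: [-2.368, -2.063, 0.002]
wrist_force: [0.3, 0.1, 0.1]
finger_gap: 60.1
gripper_force: 0.0
[[ 0.137  0.991 -0.001]
 [ 0.991 -0.137  0.   ]
 [-0.    -0.001 -1.   ]]
```

View pics/s1.png

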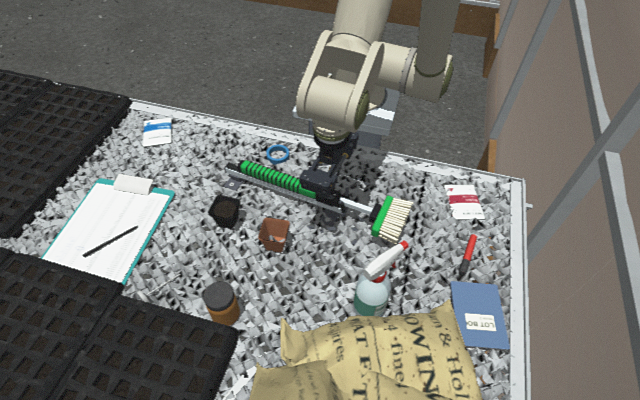

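Gripper sits open over the collar (about 325,190 px), aligned across it. Descend and squeeze.

```bash
python3 -m crank '0 0 -0.03 0;0 0 -0.03 0;0 0 -0.03 0;0 0 -0.03 0;0 0 -0.03 0;0 0 0 0;0 0 0 0'
python3 -m crank '0 0 0 0;0 0 0 0;0 0 0 0;0 0 0 0;0 0 0 0;0 0 0 0;0 0 0 0;0 0 0 0' 25 32
```

```text
time_s: 4.15
position: [508.7, 57.9, 50.7]
eef_rot: [2.368, 2.063, 0.001]
wrist_force: [-0.1, 0.4, 0.4]
finger_gap: 60.2
gripper_force: 0.0
time_s: 4.82
position: [508.9, 57.9, 50.4]
eef_rot: [2.368, 2.063, 0.002]
wrist_force: [2.0, -0.4, 6.3]
finger_gap: 33.5
gripper_force: 32.0
```

```bash
for i in 1; do python3 -m crank '-0.0027 -0.0198 0 0;-0.0027 -0.0198 0 0;-0.0027 -0.0198 0 0;-0.0027 -0.0198 0 0;-0.0027 -0.0198 0 0;0 0 0 0'; done
python3 -m crank '-0.00137 -0.0099 0 0;-0.00137 -0.0099 0 0;-0.00137 -0.0099 0 0;-0.00137 -0.0099 0 0;-0.00137 -0.0099 0 0;-0.00137 -0.0099 0 0;0 0 0 0;0 0 0 0'
python3 -m crank '-0.00137 -0.0099 0 0;-0.00137 -0.0099 0 0;-0.00137 -0.0099 0 0;0 0 0 0;0 0 0 0'
python3 - <<'E'
from h import *
a=snap('top','t2')[180:300,195:455];b=snap('side','s2')[145:245,220:480]
cv2.imwrite('pics/z2.png',cv2.resize(cv2.vconcat([a,b])[:,:,::-1],None,fx=2.7,fy=2.7,interpolation=cv2.INTER_CUBIC))
E
```

```text
time_s: 5.32
position: [503.1, 17.8, 50.4]
eef_rot: [2.369, 2.062, 0.002]
wrist_force: [-0.4, -2.0, 6.5]
finger_gap: 34.0
gripper_force: 32.0
time_s: 5.98
position: [499.9, -5.0, 50.5]
eef_rot: [2.369, 2.063, 0.002]
wrist_force: [0.6, 2.9, 8.4]
finger_gap: 33.5
gripper_force: 32.0
time_s: 6.4
position: [498.2, -16.5, 50.4]
eef_rot: [-2.369, -2.063, -0.003]
wrist_force: [0.1, 7.2, 8.2]
finger_gap: 33.6
gripper_force: 32.0
```

View pics/z2.png

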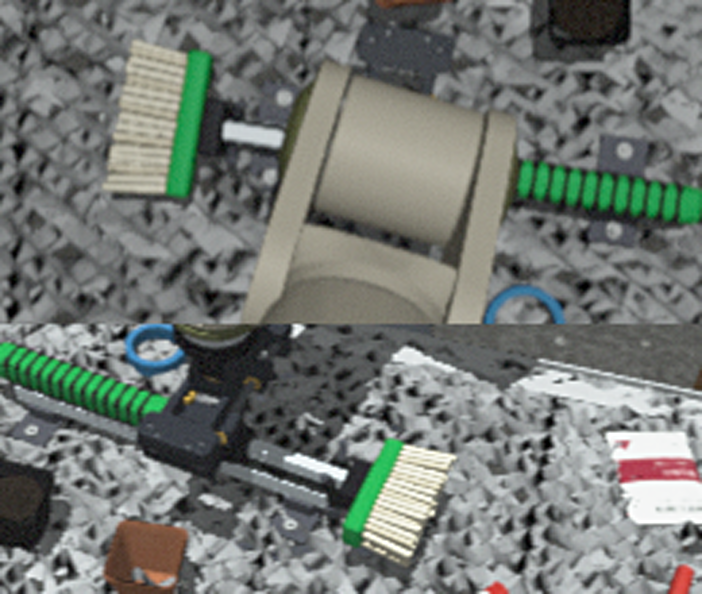

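Head has reached the fork and the pole is sliding (force ~7 N). Continue to the second stop.

```bash
python3 -m crank '-0.0027 -0.0198 0 0;-0.0027 -0.0198 0 0;-0.0027 -0.0198 0 0;-0.0027 -0.0198 0 0;-0.0027 -0.0198 0 0;-0.0027 -0.0198 0 0;-0.0027 -0.0198 0 0;-0.0027 -0.0198 0 0;-0.0027 -0.0198 0 0;-0.0027 -0.0198 0 0'
python3 -m crank '-0.00137 -0.0099 0 0;-0.00137 -0.0099 0 0;-0.00137 -0.0099 0 0;0 0 0 0'
python3 -m crank '-0.00137 -0.0099 0 0;-0.00137 -0.0099 0 0;0 0 0 0'
```

```text
time_s: 7.33
position: [487.1, -94.9, 50.4]
eef_rot: [-2.368, -2.062, -0.004]
wrist_force: [1.4, 14.0, 10.2]
finger_gap: 33.4
gripper_force: 32.0
time_s: 7.67
position: [485.4, -107.2, 50.4]
eef_rot: [-2.368, -2.062, -0.003]
wrist_force: [0.5, 9.2, 10.9]
finger_gap: 33.9
gripper_force: 32.0
time_s: 7.92
position: [484.3, -115.0, 50.4]
eef_rot: [-2.368, -2.062, -0.003]
wrist_force: [-0.4, 10.4, 10.5]
finger_gap: 33.7
gripper_force: 32.0
```

```bash
python3 -m crank '-0.00137 -0.0099 0 0;0 0 0 0;0 0 0 0'
python3 -m crank '-0.00137 -0.0099 0 0;0 0 0 0;0 0 0 0'
python3 -m crank '-0.00137 -0.0099 0 0;0 0 0 0;0 0 0 0'
python3 - <<'E'
from h import *
a=snap('top','t3')[180:300,215:475];b=snap('side','s3')[125:245,200:460]
cv2.imwrite('pics/z3.png',cv2.resize(cv2.vconcat([a,b])[:,:,::-1],None,fx=2.5,fy=2.5,interpolation=cv2.INTER_CUBIC))
E
```

```text
time_s: 8.17
position: [483.7, -118.8, 50.4]
eef_rot: [-2.368, -2.062, -0.003]
wrist_force: [-0.1, 10.0, 11.1]
finger_gap: 33.7
gripper_force: 32.0
time_s: 8.42
position: [483.2, -122.7, 50.4]
eef_rot: [-2.368, -2.062, -0.003]
wrist_force: [1.2, 10.1, 11.5]
finger_gap: 33.6
gripper_force: 32.0
time_s: 8.67
position: [482.7, -124.6, 50.4]
eef_rot: [-2.367, -2.06, -0.007]
wrist_force: [5.0, 23.5, 11.7]
finger_gap: 33.7
gripper_force: 32.0
```

View pics/z3.png

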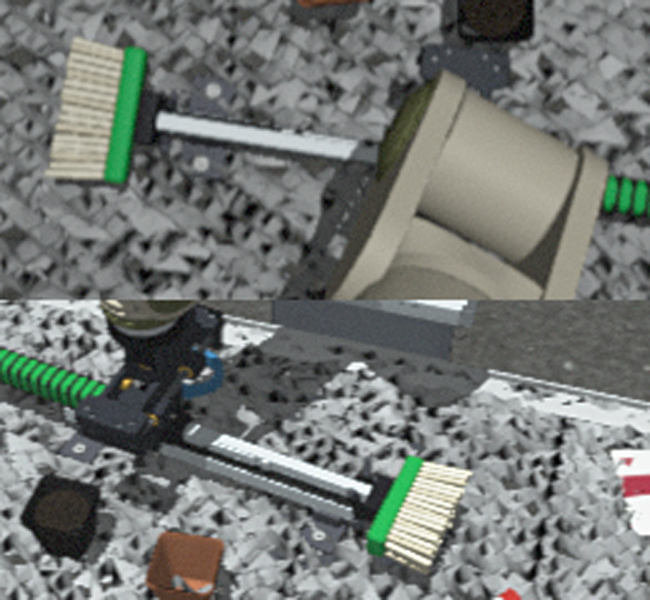

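End stop reached (force jump). Release the button, then slide back over the handle.

```bash
python3 -m crank '0 0 0 0;0 0 0 0;0 0 0 0;0 0 0 0;0 0 0 0;0 0 0 0;0 0 0 0;0 0 0 0;0 0 0 0' 62
python3 -m crank '-0.0027 -0.0198 0 0;-0.0027 -0.0198 0 0;-0.0027 -0.0198 0 0;-0.0027 -0.0198 0 0;-0.0027 -0.0198 0 0;-0.0027 -0.0198 0 0;0 0 0 0;0 0 0 0'
python3 - <<'E'
from h import *
a=snap('top','t4')[180:300,215:475];b=snap('side','s4')[125:245,200:460]
cv2.imwrite('pics/z4.png',cv2.resize(cv2.vconcat([a,b])[:,:,::-1],None,fx=2.5,fy=2.5,interpolation=cv2.INTER_CUBIC))
E
```

```text
time_s: 9.52
position: [482.7, -128.2, 49.8]
eef_rot: [2.369, 2.063, -0.0]
wrist_force: [-0.5, 0.6, -0.4]
finger_gap: 62.0
gripper_force: 0.0
time_s: 10.18
position: [476.1, -176.1, 49.7]
eef_rot: [-2.37, -2.062, -0.0]
wrist_force: [-0.4, -0.2, 0.6]
finger_gap: 61.9
gripper_force: 0.0
```

View pics/z4.png

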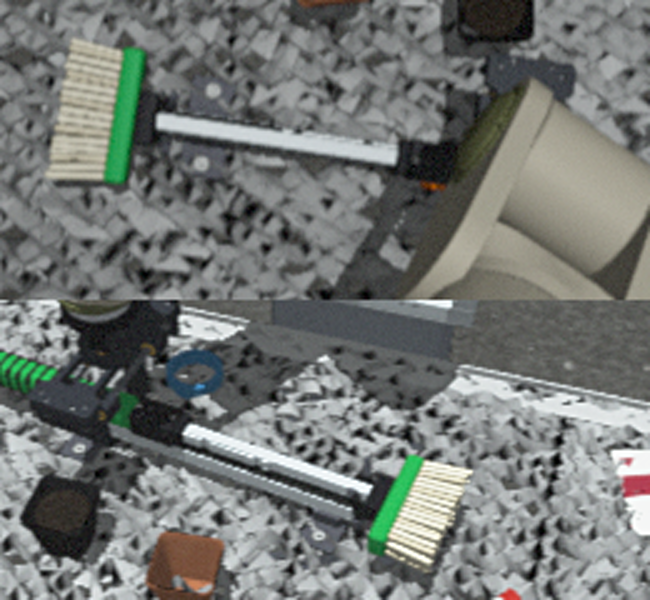

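Brush lies extended on the rest, button orange visible (430,185), fingers over the handle. Grip, free, lift.

```bash
python3 -m crank '0 0 0 0;0 0 0 0;0 0 0 0;0 0 0 0;0 0 0 0;0 0 0 0;0 0 0 0;0 0 0 0' 20 45
python3 -m crank '0.0006 0.0043 0 0;0.0006 0.0043 0 0;0.0006 0.0043 0 0;0.0006 0.0043 0 0;0 0 0 0;0 0 0 0'
python3 -m crank '0 0 0.01 0;0 0 0.015 0;0 0 0.02 0;0 0 0.02 0;0 0 0.02 0;0 0 0.02 0;0 0 0.02 0;0 0 0.02 0;0 0 0.02 0;0 0 0.02 0'
python3 -m crank '0 0 0.02 0;0 0 0.02 0;0 0 0.02 0;0 0 0.015 0;0 0 0.01 0;0 0 0 0;0 0 0 0;0 0 0 0;0 0 0 0;0 0 0 0'
python3 - <<'E'
from h import *
a=snap('top','t5')[150:300,175:475];b=snap('side','s5')[85:245,200:500]
print(bot.observe()['ft_torque'])
cv2.imwrite('pics/z5.png',cv2.resize(cv2.vconcat([a,b])[:,:,::-1],None,fx=1.9,fy=1.9,interpolation=cv2.INTER_CUBIC))
E
```

```text
time_s: 10.95
position: [476.4, -175.6, 49.8]
eef_rot: [2.369, 2.063, 0.001]
wrist_force: [2.3, 1.3, 0.4]
finger_gap: 29.8
gripper_force: 45.0
time_s: 11.45
position: [477.1, -168.4, 49.7]
eef_rot: [-2.368, -2.063, -0.0]
wrist_force: [0.5, 1.4, -0.5]
finger_gap: 29.9
gripper_force: 45.0
time_s: 12.28
position: [477.1, -168.8, 124.6]
eef_rot: [2.369, 2.063, 0.0]
wrist_force: [0.2, 0.5, -2.1]
finger_gap: 29.3
gripper_force: 45.0
time_s: 13.12
position: [477.1, -168.7, 157.4]
eef_rot: [-2.369, -2.063, 0.0]
wrist_force: [0.2, 0.3, -2.2]
finger_gap: 29.2
gripper_force: 45.0
[-0.00474392 -0.09338772 -0.00965449]
```

View pics/z5.png

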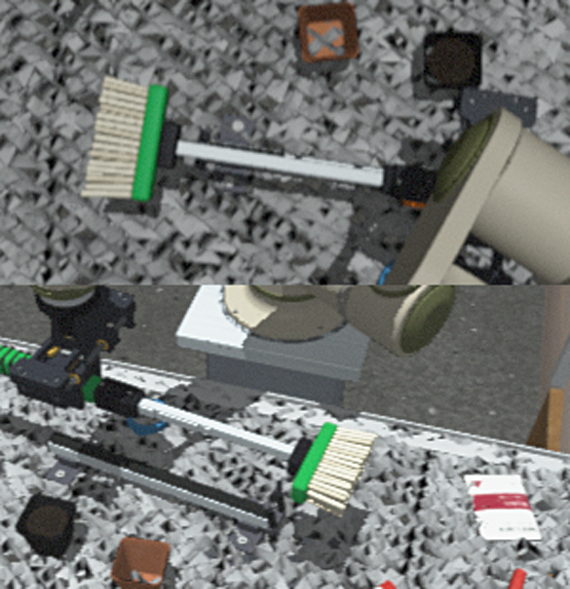

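The brush hangs level above the rest, head (335,470) clear of the fork, full length, pots in place.

```bash
python3 -c "
from workcell import bot
print(bot.hand_in())"
```

```text
the job is handed in; nothing more can be done
None
```

I've handed the job in with the brush pulled out to the second stop and the button released, held level by the handle about 108 mm above where it lay, clear of the rest and fork. The pots show no sign of having moved in the last pictures, and nothing was brought near the tape roll or spray bottle. The lock showed only indirectly, in the full pole length and the orange button standing clear, and `hand_in()` returned no verdict.

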